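Grease a bearing block on its jig

TASK

Set the green bearing block down on the plywood jig so that both pegs go up through its foot and it sits flat and fully home, and let go of it. Then take the orange push-type grease gun from its cup, press its nose squarely onto the tilted brass nipple until it snaps on, and keep pushing along the nipple until the barrel is about three quarters down its spring stroke. Finish while still gripping the gun and holding it pushed down, the block still home, and leave the tub, wrench, drill and tray alone.

Things in the scene. Friction and masses are not known exactly. Their poses are not given: they have to be found in the camera images.
- jig_seat (a point): Fixed plywood jig, board 130 (x) x 80 x 12 mm: centre of its upper face, z up. Two steel pegs, 21 mm tall, tops tapered: 14 mm thick at x = -38 mm (robot's side, the end with a red stripe), 9 mm thick at x = +38 mm. The seated block's origin (centre of its underside) lies here, axes parallel.
- block_grip (a point): Loose green bearing block, 0.6 kg: point on its middle axis, 30 mm above its underside; z up. Foot 110 (x) x 60 x 14 mm, through holes 18 mm at x = -38 mm (thick peg), 13 mm at x = +38 mm (thin peg). Housing 50 (x) x 44 (y) mm, 14 to 46 mm up, is gripped across y; the nipple on it reaches 74 mm up. Starts flat on the table left or right of the jig, 18 mm hole towards the robot.
- nipple: Brass grease nipple on the block: centre of its 16 mm ball head, on the block's middle axis 66 mm above the underside. Its z is the nipple's axis, pointing outwards, 25 degrees from the block's vertical towards the block's -x (the robot). Below the head an 8 mm neck, then a 24 mm steel collar with its face 18 mm below the head's centre.
- gun_grip (a point): Loose push-type grease gun, 0.4 kg, 115 mm long: point on its axis in the orange barrel, 80 mm above its mouth when the spring is out; z from nose to rear. Barrel 36 mm diameter, 42 to 110 mm above the mouth. Starts upright, nose down, in a low grey cup (66 mm wide, 18 mm high, 3 mm play), left or right of the jig.
- mouth (a point): Centre of the mouth of the gun's steel nose; z along the gun, into the nose. Nose 27 mm long, 36 mm over the flared mouth; bore 22 mm (28 at the mouth), 22 mm deep. Four sprung balls 6 mm inside close to 11 mm: the nipple's head snaps past them at 4 to 8 N, then rests on the bore's bottom, its centre 14 mm inside the mouth.
- nozzle (a joint): How far the gun's nose is pushed into its barrel, against the spring, m: 0 is out (as it starts), 0.012 is the end of the stroke. The spring takes 10 N to start and about 0.8 N more per mm (about 17 N at three quarters).
- grease_tub: Bystander: grease tub with red lid, 66 mm diameter, 70 mm high; origin at the centre of its underside.
- wrench: Bystander: steel wrench 160 mm long lying on the table across the front of the robot; origin under its middle.
- drill: Bystander: teal cordless drill lying on its side, about 150 x 200 x 60 mm; origin on the table near its middle.
- bit_tray: Bystander: blue open tray with four compartments, 120 x 90 x 35 mm; origin at the centre of its underside.
Mind the look-alikes: they are no part of the job. Of the things shaped like the part that bears jig_seat, the wooden one is meant. What is shaped like the part that bears gun_grip but purple is not meant.

How it is judged:
On the way, in this order (a step that is already met when the one before it is completed fails the run):
1. the block sits flat on the jig over both pegs and is let go of (x of block_grip in the frame of jig_seat between -0.004 and 0.004 m and y of block_grip in the frame of jig_seat between -0.004 and 0.004 m and z of block_grip in the frame of jig_seat between 0.027 and 0.032 m and angle between the z axis of block_grip and the z axis of jig_seat, either way round below 0.05 rad and contact force between the fingers and block below 0.1 N), for 0.2 s.
2. the gun's nose has snapped squarely onto the nipple (x of nipple in the frame of mouth between -0.003 and 0.003 m and y of nipple in the frame of mouth between -0.003 and 0.003 m and z of nipple in the frame of mouth above 0.0115 m and angle between the z axis of mouth and the z axis of nipple, either way round below 0.16 rad), for 0.2 s.
At the end, for the whole second after the job is handed in: Block home on the jig (4 mm sideways, 2 mm high, 3 degrees); nipple head over 11.5 mm inside the gun's mouth, 3 mm off axis at most, gun within 9 degrees of the nipple; spring in by more than 6 of 12 mm, fingers still gripping the gun (over 5 N), through the last second (all of step 2 and x of block_grip in the frame of jig_seat between -0.004 and 0.004 m and y of block_grip in the frame of jig_seat between -0.004 and 0.004 m and z of block_grip in the frame of jig_seat between 0.027 and 0.032 m and angle between the z axis of block_grip and the z axis of jig_seat, either way round below 0.05 rad and value of joint nozzle above 0.006 m and contact force between the fingers and gun above 5 N); the arm keeps its last pose, push and grip.
It fails at once if the grease tub is disturbed (moved more than 30 mm) (distance of grease_tub from where it was at the start of the episode above 0.03 m).
It fails at once if the wrench is disturbed (moved more than 30 mm) (distance of wrench from where it was at the start of the episode above 0.03 m).
It fails at once if the drill is disturbed (moved more than 30 mm) (distance of drill from where it was at the start of the episode above 0.03 m).
It fails at once if the bit tray is disturbed (moved more than 30 mm) (distance of bit_tray from where it was at the start of the episode above 0.03 m).
It also fails if it takes over 51 s, if anything falls off the work surface, if the arm or the gripper's body presses on something with over 40 N, if the wrist force passes 120 N, or if a joint passes its speed limit or range.

ROBOT

A 6-joint arm with a two-finger parallel gripper is mounted at the origin on the work surface. World frame = base frame: x ahead of the robot, y to its left, z up, the work surface at z = 0. Lengths are in m, angles in rad, forces in N, time in s.
With the tool pointing down it reaches from about 0.325 to 0.85 m from the base axis. Payload 4.4 kg.
Tool frame: the origin (TCP) lies on the mounting face of the last link; the fingertips stand 199 mm ahead of it and the grasp point (between the pads) lies 180 mm ahead of it; z points along the fingers, y is the line along which they close (so a half turn about z gives the same grasp; the last joint's range is limited). The gripper opens to 94 mm and grips with 3 to 60 N. Pads are 16 mm wide; open, the fingers measure 119 mm over their backs; the gripper's body (75 mm by 177 mm) begins 78 mm behind the grasp point.
Start: joints at [-1.438, 0.207, 1.542, -0, 1.393, -0.15], TCP at [0.161, -0.552, 0.405] pointing down, gripper open.
Joint ranges: [-2.73, 2.73], [-0.86, 2.22], [0.23, 2.46], [-1.11, 4.25], [0.08, 2.63], [-2.82, 2.82]. Speed limits (rad/s): [2.79, 2.79, 3.14, 3.14, 3.14, 3.14].

INTERFACE

Orientations are given as a rotation vector (axis times angle).
In Python, from station import arm, vision gives the robot as it stands.
- The arm moves only by the tool move_arm, never from a script. Its argument "rows" is a list of rows, each an object with "travel": the shift along the tool's x, y, z in mm, a list of three; "rotation": the turn, a rotation vector about the tool's x, y, z in rad, a list of three; "fingers": the opening, from 0 (shut) to 1 (fully open). A call has 1 to 20 rows; each row is the pose to reach, as a shift and turn from the pose commanded when the call began, along the tool's axes at that moment; what a row does not reach only later rows make up. A row lasts 1/10 s, in which the tool goes at most 50 mm and 8.59 degrees, less where a joint would pass 70% of its speed; a pose out of reach is approached as far as the arm can. A call with a gripper value outside its range is refused whole. The fingers move at their own pace and stop on an object; "squeeze" is the grip in N (left out, the last holds). Time passes only in rows, so rows that repeat a pose let the fingers close. It gives the time, the measured TCP pose, the force, the opening and the grip force at its end, in the units of the state.
- arm.get_obs(): the state, without advancing time (a new reading comes with each control period).
- vision.grab_frame(name): name is "scene" or "top" or "wrist"; returns a dict with "img" (384x512x3 uint8, red, green, blue), "camera_matrix" (3x3 intrinsics, pixels), "k1" (the pictures are not rectified: a ray, as slopes to the right and down, at radius r is drawn at 1 + k1 r^2 times it, then the intrinsics apply), "R" (3x3) and "t" (3): a world point X has camera coordinates R X + t. Camera axes: x right, y down, z forward; pixel columns grow to the right and rows downward; lengths in m; the calibration is good to about 2 mm. A picture is of the moment at which its call begins. There is no depth.
- arm.sign_off(): hands the job in; it is judged then, once.
The state is a dict: "clock": time; "joint_positions": joint angles; "qvel": joint speeds; "effort": joint torques, N m; "tool_pos": TCP position; "orientation": TCP orientation; "contact_force": force on the tool from outside, world axes, zero at the start; "wrist_torque": the same for the moment, N m; "width": finger opening in m; "finger_force": force on a finger pad.
Only numpy, scipy, OpenCV 4.12 (cv2) and the standard library are available. Lean on these libraries where they do the work, as an engineer would, in place of code of your own. Each camera call takes 0.05 s, during which the arm holds its last target. There are 200 camera calls.

## Working session

There is one attempt and no reset: what is moved stays moved. The work goes in short steps, Python scripts to look and compute and a tool call to move; the robot and the scene stay as the last step left them, time stands still between calls to the robot, and variables do not carry over. Pictures are saved under pics/ and viewed, at most 10 in all, crops included, and the job is handed in when it is done.

Besides the shell and the picture viewer there is one more tool, called after "Emit:" by a JSON object that holds its "method" and its "body". move_arm: Moves the arm, as the interface text tells. Its arguments: {"type":"object","properties":{"rows":{"type":"array","items":{"type":"object","properties":{"travel":{"type":"array","items":{"type":"number"}},"rotation":{"type":"array","items":{"type":"number"}},"fingers":{"type":"number"}}}},"squeeze":{"type":"number"}},"required":["rows"]}

```bash
mkdir -p pics; cat > h.py <<'E'
import numpy as np, cv2, pickle
from station import arm, vision
def grab(n):
    f=vision.grab_frame(n); pickle.dump(f,open(f'pics/{n}.pkl','wb')); return f
def load(n): return pickle.load(open(f'pics/{n}.pkl','rb'))
def ray(f,u,v):
    K=np.array(f['camera_matrix']);k=f['k1']
    s=cv2.undistortPoints(np.array([[[u,v]]],float),K,np.array([k,0,0,0.]))[0,0]
    R=np.array(f['R']);t=np.array(f['t']); return -R.T@t, R.T@np.array([s[0],s[1],1])
def at(f,u,v,z):
    c,d=ray(f,u,v); return c+d*(z-c[2])/d[2]
def proj(f,X):
    p,_=cv2.projectPoints(np.atleast_2d(np.array(X,float)),cv2.Rodrigues(np.array(f['R']))[0],np.array(f['t'],float),np.array(f['camera_matrix'],float),np.array([f['k1'],0,0,0.])); return p[:,0]
def save(f,name,box=None,s=1.5):
    im=f['img'][:,:,::-1]
    if box: u0,v0,u1,v1=box; im=im[v0:v1,u0:u1]
    cv2.imwrite(f'pics/{name}.png',cv2.resize(im,None,fx=s,fy=s,interpolation=cv2.INTER_CUBIC))
E
python3 - <<'E'
from h import *
for n in('top','scene'):
    f=grab(n); save(f,n+'0'); print(n,f['k1'],np.round(-np.array(f['R']).T@f['t'],3))
print(arm.get_obs())
E
```

```text
top -0.19584308057857247 [ 0.399 -0.028  1.502]
scene -0.13157569541034955 [0.862 0.55  0.855]
{'clock': 0.1, 'joint_positions': array([-1.43751209e+00,  2.07342542e-01,  1.54277231e+00, -1.07203146e-05,
        1.39350207e+00, -1.50500746e-01]), 'qvel': array([-0.00126596, -0.00121195, -0.00184426,  0.00060941,  0.00069424,
       -0.00126372]), 'effort': array([-1.12879854e-03, -3.71869326e+01, -2.82294291e+01,  6.99623628e-02,
        3.12169769e-02, -5.07377649e-05]), 'tool_pos': array([ 0.16093983, -0.55168892,  0.40362051]), 'orientation': array([-3.10801573e+00, -4.43990796e-01, -1.07925218e-05]), 'contact_force': array([-0.37699353,  0.61095657, -0.24991   ]), 'wrist_torque': array([ 0.03673398, -0.00617519,  0.00898507]), 'finger_force': 0.0, 'width': 0.09385756911943506}
```

View pics/top0.png

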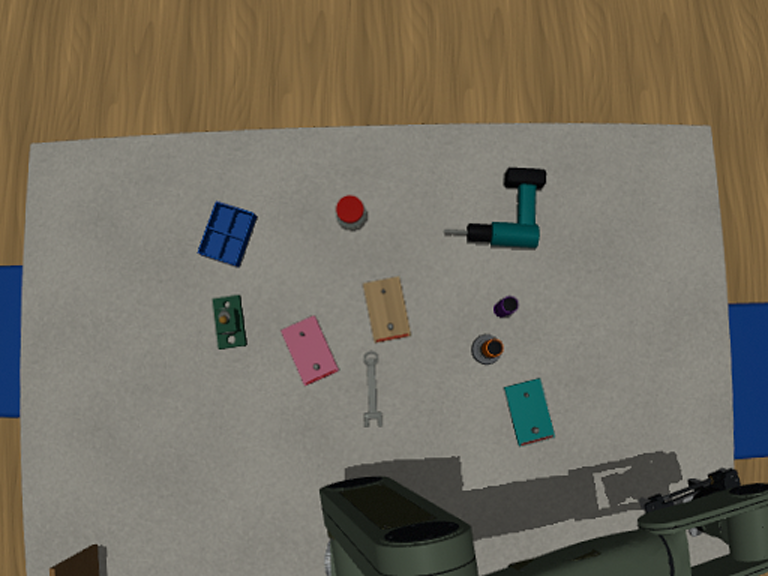

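View pics/scene0.png

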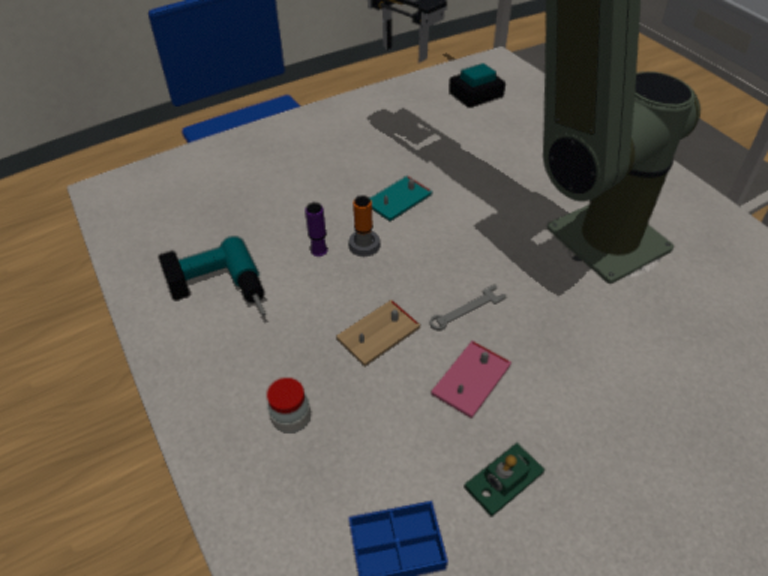

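The top view shows the block at about (229,322), the wooden jig at (386,310) and the orange gun in its cup at (487,348), in 1.5x pixels. The scene view shows the block at (505,478), the jig at (378,331) and the gun at (363,215). Next I'll take enlarged crops.

```bash
python3 - <<'E'
from h import *
t=load('top')['img'][:,:,::-1]; s=load('scene')['img'][:,:,::-1]
def c(im,u,v,w,h,k): return cv2.resize(im[v:v+h,u:u+w],None,fx=k,fy=k,interpolation=cv2.INTER_CUBIC)
a=np.hstack([c(t,138,190,33,50,8),c(t,236,180,42,50,8),c(t,310,217,25,50,8)])
cv2.imwrite('pics/topc.png',a)
b=np.hstack([c(s,305,290,65,55,6),c(s,220,195,65,55,6)])
cv2.imwrite('pics/scc.png',b); print(a.shape,b.shape)
E
```

```text
(400, 800, 3) (330, 780, 3)
```

View pics/topc.png

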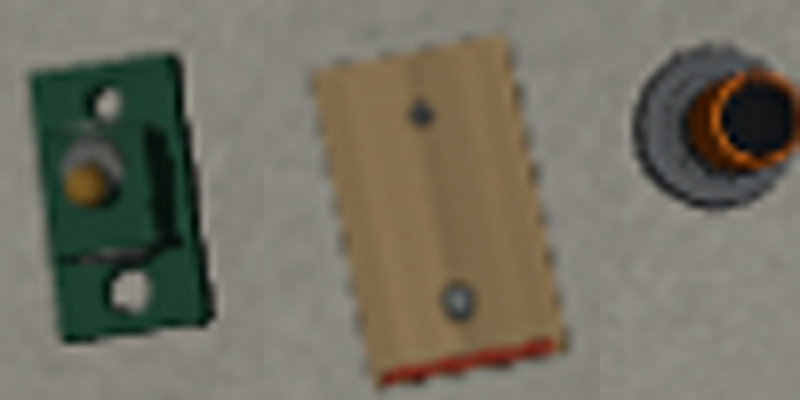

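View pics/scc.png

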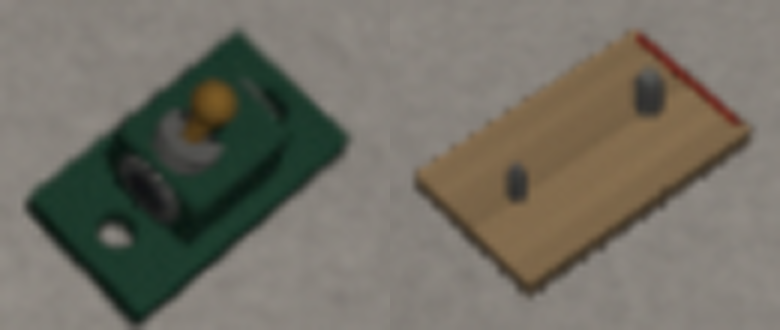

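Top crop: block foot corners at (33,75), (175,57), (208,318), (66,337) and ball at (87,185). Jig corners are at (313,75), (505,38), (566,348), (380,387), and the gun's rear is at (762,115). The scene crop shows the same corners clearly. Next I'll fit the poses.

```bash
cat > fit.py <<'E'
from h import *
from scipy.optimize import least_squares
T,S=load('top'),load('scene')
def fit(pts,x0,yaw=True):
    def res(p,fs=None):
        c,s=np.cos(p[2]),np.sin(p[2]); r=[]
        for f,uv,X in pts:
            if fs is not None and f is not fs: continue
            q=proj(f,[c*X[0]-s*X[1]+p[0],s*X[0]+c*X[1]+p[1],X[2]])[0]; r+=list(q-uv)
        return np.array(r)
    for n,fs in(('both',None),('top',T),('scene',S)):
        o=least_squares(res,x0,args=(fs,)); print(n,np.round(o.x,4),np.round(o.fun,1))
def g(f,o,k,P): return [(f,[(a+.5)/k-.5+o[0],(b+.5)/k-.5+o[1]],X) for (a,b),X in P]
def rect(lx,ly,z): return [(lx/2,ly/2,z),(lx/2,-ly/2,z),(-lx/2,-ly/2,z),(-lx/2,ly/2,z)]
B=rect(.110,.060,.014)
print('block'); fit(g(T,(138,190),8,list(zip([(33,75),(175,57),(208,318),(66,337)],B))+[((87,185),(-.0,0,.066))])
 +g(S,(305,290),6,list(zip([(138,312),(30,203),(238,35),(345,140)],B))+[((213,102),(0,0,.066))]),[.37,.3,.1])
J=rect(.130,.080,.012)
print('jig'); fit(g(T,(236-33,180),8,list(zip([(313,75),(505,38),(566,348),(380,387)],J))+[((421,112),(.038,0,.033)),((458,298),(-.038,0,.033))])
 +g(S,(220-65,195),6,list(zip([(528,287),(417,178),(637,33),(748,130)],J))+[((516,168),(.038,0,.033)),((650,72),(-.038,0,.033))]),[.4,.0,.1])
u=lambda a,b:((a+.5)/8-.5+310-75,(b+.5)/8-.5+217)
print('cup',at(T,*u(712,125),.018),'rear z.117',at(T,*u(762,115),.117))
E
python3 fit.py
```

```text
block
both [0.5172 0.3057 0.1268] [-0.3 -1.5  0.  -1.9  0.2 -0.7 -0.3 -0.4  0.3 -1.   0.9  0.6 -0.  -1.4
  0.4 -1.5  1.6 -0.5  0.5  0.1]
top [0.5137 0.3057 0.1231] [-0.3 -0.4  0.1 -0.8  0.2  0.4 -0.3  0.6  0.3  0.1]
scene [0.5191 0.3059 0.1285] [ 0.2  1.2 -0.7 -0.9 -0.2 -1.   0.9 -0.1 -0.2  0.6]
jig
both [ 0.5361 -0.0316  0.1791] [-0.5 -1.3  0.1 -1.7  0.7 -0.5 -0.8 -0.4 -0.  -1.   0.2 -0.6  0.9 -0.3
 -0.1 -0.9  0.3 -1.4  1.7 -0.6  0.7 -0.5  0.5  0.5]
top [ 0.5332 -0.0317  0.1795] [-0.4 -0.4  0.1 -0.8  0.8  0.4 -0.7  0.5  0.  -0.1  0.2  0.4]
scene [ 0.5384 -0.031   0.1788] [ 0.2  0.2 -0.8 -0.4 -0.3 -0.9  1.1 -0.1  0.   0.  -0.2  1. ]
cup [ 0.44489809 -0.2380473   0.018     ] rear z.117 [ 0.44506592 -0.24273073  0.117     ]
```

```bash
cat > plan.py <<'E'
from h import *
from scipy.spatial.transform import Rotation as Ro
def go(p,R,o=None):
    o=o or arm.get_obs(); R0=Ro.from_rotvec(o['orientation'])
    tr=R0.inv().apply(np.array(p)-o['tool_pos'])*1000; rv=(R0.inv()*R).as_rotvec()
    print('now',np.round(o['tool_pos'],4),'t',round(o['clock'],2),'-> travel',np.round(tr,1),'rot',np.round(rv,4),'F',np.round(o['contact_force'],1),'w',round(o['width'],4))
def down(yaw,tilt=0,flip=1):
    # tool y along +-(block y), z down; tilt: tool leans so that its back points to block -x
    c,s=np.cos(yaw),np.sin(yaw); ex=np.array([c,s,0]);ey=np.array([-s,c,0]);ez=np.array([0,0,1.])
    a=np.cos(tilt)*ez-np.sin(tilt)*ex; z=-a; y=ey*flip; x=np.cross(y,z)
    return Ro.from_matrix(np.c_[x,y,z])
E
python3 - <<'E'
from plan import *
for fl in(1,-1): go([.516,.3058,.36],down(.126,0,fl))
print(Ro.from_rotvec(arm.get_obs()['orientation']).as_matrix().round(2))
E
```

```text
now [ 0.1609 -0.5517  0.4036] t 0.1 -> travel [ 580.9 -723.7   45.2] rot [ 2.0000e-04 -3.0000e-03 -2.9838e+00] F [-0.4  0.6 -0.2] w 0.0939
now [ 0.1609 -0.5517  0.4036] t 0.1 -> travel [ 580.9 -723.7   45.2] rot [-2.000e-03 -1.000e-04  1.578e-01] F [-0.4  0.6 -0.2] w 0.0939
[[ 0.96  0.28 -0.  ]
 [ 0.28 -0.96  0.  ]
 [ 0.   -0.   -1.  ]]
```

Emit:
{"method": "move_arm", "body": {"rows": [{"travel": [581,-724,45],"rotation": [-0.002,0,0.158],"fingers": 1},{"travel": [581,-724,45],"rotation": [-0.002,0,0.158],"fingers": 1},{"travel": [581,-724,45],"rotation": [-0.002,0,0.158],"fingers": 1},{"travel": [581,-724,45],"rotation": [-0.002,0,0.158],"fingers": 1},{"travel": [581,-724,45],"rotation": [-0.002,0,0.158],"fingers": 1},{"travel": [581,-724,45],"rotation": [-0.002,0,0.158],"fingers": 1},{"travel": [581,-724,45],"rotation": [-0.002,0,0.158],"fingers": 1},{"travel": [581,-724,45],"rotation": [-0.002,0,0.158],"fingers": 1},{"travel": [581,-724,45],"rotation": [-0.002,0,0.158],"fingers": 1},{"travel": [581,-724,45],"rotation": [-0.002,0,0.158],"fingers": 1},{"travel": [581,-724,45],"rotation": [-0.002,0,0.158],"fingers": 1},{"travel": [581,-724,45],"rotation": [-0.002,0,0.158],"fingers": 1},{"travel": [581,-724,45],"rotation": [-0.002,0,0.158],"fingers": 1},{"travel": [581,-724,45],"rotation": [-0.002,0,0.158],"fingers": 1},{"travel": [581,-724,45],"rotation": [-0.002,0,0.158],"fingers": 1},{"travel": [581,-724,45],"rotation": [-0.002,0,0.158],"fingers": 1},{"travel": [581,-724,45],"rotation": [-0.002,0,0.158],"fingers": 1},{"travel": [581,-724,45],"rotation": [-0.002,0,0.158],"fingers": 1},{"travel": [581,-724,45],"rotation": [-0.002,0,0.158],"fingers": 1},{"travel": [581,-724,45],"rotation": [-0.002,0,0.158],"fingers": 1}]}}

```text
clock: 2.1
tool_pos: [0.5164, 0.3088, 0.3585]
orientation: [3.134, 0.203, -0.001]
contact_force: [0.3, 0.1, -0.7]
width: 0.0943
finger_force: 0.0
```

```bash
python3 - <<'E'
from plan import *
go([.516,.3058,.36],down(.126,0,-1)); print(arm.get_obs()['joint_positions'].round(2))
f=grab('wrist'); save(f,'w1'); print(f['k1'])
E
```

```text
now [0.5164 0.3088 0.3585] t 2.1 -> travel [-0.8  2.9 -1.5] rot [0.0014 0.0005 0.0037] F [ 0.3  0.1 -0.7] w 0.0943
[ 0.4   0.3   1.52 -0.    1.32  1.84]
-0.03854814382476161
```

View pics/w1.png

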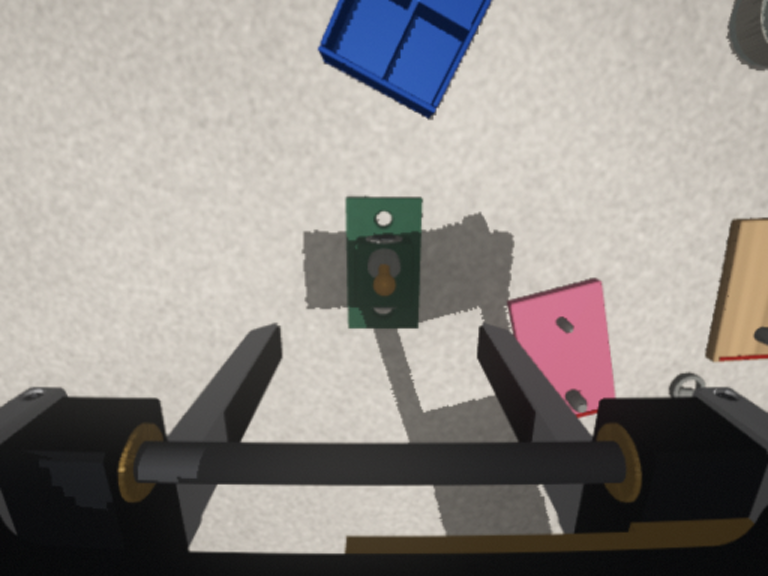

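The wrist view shows the block squarely aligned, with foot corners at (347,197), (421,197), (419,328), (348,328), ball at (384,285) and the 13 mm hole at (384,219).

```bash
python3 - <<'E'
from plan import *
from scipy.optimize import least_squares
f=load('wrist'); o=arm.get_obs(); print(o['qvel'].round(3))
pts=[((347,197),(.055,.03,.014)),((421,197),(.055,-.03,.014)),((419,328),(-.055,-.03,.014)),((348,328),(-.055,.03,.014)),((384,285),(0,0,.066)),((384,219),(.038,0,.014))]
def res(p):
    c,s=np.cos(p[2]),np.sin(p[2])
    return np.concatenate([proj(f,[c*X[0]-s*X[1]+p[0],s*X[0]+c*X[1]+p[1],X[2]])[0]-(np.array(u)/1.5-.17) for u,X in pts])
s=least_squares(res,[.516,.306,.126]); print(s.x,s.fun.round(1))
go([s.x[0],s.x[1],.218],down(s.x[2],0,-1))
J=[((735,220),(.065,.04,.012)),((708,360),(-.065,.04,.012))]
for (u,v),X in J: print(at(f,u/1.5-.17,v/1.5-.17,.012))
E
```

```text
[-0.039 -0.039  0.046 -0.013  0.01  -0.005]
[0.51803686 0.30396803 0.12863868] [-1.   0.2  0.9  0.2 -0.4  0.1  0.2  0.1  0.3 -0.6 -0.1  0.1]
now [0.5159 0.3071 0.3585] t 2.15 -> travel [  2.    3.  140.5] rot [ 0.0027  0.0017 -0.0002] F [-0.1 -1.   0.3] w 0.0945
[0.59360202 0.02264758 0.012     ]
[4.68515199e-01 1.92249778e-05 1.20000000e-02]
```

Emit:
{"method": "move_arm", "body": {"rows": [{"travel": [1,1,45],"fingers": 1},{"travel": [1,1,90],"fingers": 1},{"travel": [1,1,125],"fingers": 1},{"travel": [1,1,140],"fingers": 1},{"travel": [1,1,140],"fingers": 1},{"travel": [1,1,140],"fingers": 0.3},{"travel": [1,1,140],"fingers": 0.3},{"travel": [1,1,140],"fingers": 0.3},{"travel": [1,1,140],"fingers": 0.3},{"travel": [1,1,140],"fingers": 0.3}], "squeeze": 30}}

```text
$.rows[0]: bad value
```

Emit:
{"method": "move_arm", "body": {"rows": [{"travel": [1,1,45],"rotation": [0,0,0],"fingers": 1},{"travel": [1,1,90],"rotation": [0,0,0],"fingers": 1},{"travel": [1,1,125],"rotation": [0,0,0],"fingers": 1},{"travel": [1,1,140],"rotation": [0,0,0],"fingers": 1},{"travel": [1,1,140],"rotation": [0,0,0],"fingers": 1},{"travel": [1,1,140],"rotation": [0,0,0],"fingers": 0.3},{"travel": [1,1,140],"rotation": [0,0,0],"fingers": 0.3},{"travel": [1,1,140],"rotation": [0,0,0],"fingers": 0.3},{"travel": [1,1,140],"rotation": [0,0,0],"fingers": 0.3},{"travel": [1,1,140],"rotation": [0,0,0],"fingers": 0.3}], "squeeze": 30}}

```text
clock: 3.15
tool_pos: [0.5175, 0.3048, 0.2206]
orientation: [3.134, 0.198, 0.003]
contact_force: [0.2, -0.8, -0.9]
width: 0.0575
finger_force: 0.0
```

```bash
python3 - <<'E'
from plan import *
go([.517,.305,.218],down(.127,0,-1)); o=arm.get_obs(); print(o['finger_force'])
E
```

```text
now [0.5175 0.3048 0.2206] t 3.15 -> travel [-0.4 -0.3  2.6] rot [ 0.0016 -0.0017 -0.001 ] F [ 0.2 -0.8 -0.9] w 0.0575
0.0
```

Emit:
{"method": "move_arm", "body": {"rows": [{"travel": [0,0,0],"rotation": [0,0,0],"fingers": 0.3},{"travel": [0,0,0],"rotation": [0,0,0],"fingers": 0.3},{"travel": [0,0,0],"rotation": [0,0,0],"fingers": 0.3},{"travel": [0,0,0],"rotation": [0,0,0],"fingers": 0.3},{"travel": [0,0,0],"rotation": [0,0,0],"fingers": 0.3},{"travel": [0,0,0],"rotation": [0,0,0],"fingers": 0.3}]}}

```text
clock: 3.75
tool_pos: [0.5172, 0.3049, 0.2199]
orientation: [3.134, 0.197, 0.001]
contact_force: [-1.2, 2.5, 2.2]
width: 0.0434
finger_force: 30.0
```

```bash
python3 - <<'E'
from plan import *
go([.517,.305,.218],down(.127,0,-1)); o=arm.get_obs(); print(o['finger_force'])
E
```

```text
now [0.5172 0.3049 0.2199] t 3.75 -> travel [-0.2 -0.1  1.9] rot [ 0.0012 -0.0004 -0.0012] F [-1.2  2.5  2.2] w 0.0434
30.000907480716705
```

```bash
python3 - <<'E'
from plan import *
go([.5365,-.032,.28],down(.179,0,-1))
E
```

```text
now [0.5172 0.3049 0.2199] t 3.75 -> travel [-23.1 336.7 -59.7] rot [ 0.0012 -0.0004 -0.0532] F [-1.2  2.5  2.2] w 0.0434
```

Emit:
{"method": "move_arm", "body": {"rows": [{"travel": [0,0,-30],"rotation": [0,0,0],"fingers": 0.3},{"travel": [0,0,-60],"rotation": [0,0,0],"fingers": 0.3},{"travel": [-3,45,-60],"rotation": [0.001,0,-0.007],"fingers": 0.3},{"travel": [-6,90,-60],"rotation": [0.001,0,-0.014],"fingers": 0.3},{"travel": [-9,135,-60],"rotation": [0.001,0,-0.021],"fingers": 0.3},{"travel": [-12,180,-60],"rotation": [0.001,0,-0.028],"fingers": 0.3},{"travel": [-15,225,-60],"rotation": [0.001,0,-0.035],"fingers": 0.3},{"travel": [-18,270,-60],"rotation": [0.001,0,-0.042],"fingers": 0.3},{"travel": [-21,310,-60],"rotation": [0.001,0,-0.049],"fingers": 0.3},{"travel": [-23,330,-60],"rotation": [0.001,0,-0.053],"fingers": 0.3},{"travel": [-23,337,-60],"rotation": [0.001,0,-0.053],"fingers": 0.3},{"travel": [-23,337,-60],"rotation": [0.001,0,-0.053],"fingers": 0.3},{"travel": [-23,337,-60],"rotation": [0.001,0,-0.053],"fingers": 0.3},{"travel": [-23,337,-60],"rotation": [0.001,0,-0.053],"fingers": 0.3}]}}

```text
clock: 5.15
tool_pos: [0.5363, -0.0312, 0.2797]
orientation: [3.129, 0.283, -0.002]
contact_force: [-0.3, 0.2, -7.0]
width: 0.0438
finger_force: 30.0
```

```bash
python3 - <<'E'
from plan import *
go([.5365,-.032,.28],down(.179,0,-1)); print(arm.get_obs()['finger_force'])
f=grab('wrist');g=grab('scene')
a=cv2.resize(f['img'][120:290,150:350,::-1],None,fx=2.5,fy=2.5,interpolation=cv2.INTER_CUBIC)
p=proj(g,[.5365,-.032,.05])[0].astype(int); print(p)
b=cv2.resize(g['img'][p[1]-40:p[1]+40,p[0]-50:p[0]+50,::-1],None,fx=5,fy=5,interpolation=cv2.INTER_CUBIC)[:, :]
a=a[:400,:];  b=b[:,100:400]; print(a.shape,b.shape); cv2.imwrite('pics/pre.png',np.hstack([a[:400],b[:400]]))
E
```

```text
now [ 0.5363 -0.0312  0.2797] t 5.15 -> travel [ 0.1  0.8 -0.3] rot [0.0001 0.0012 0.0015] F [-0.3  0.2 -7. ] w 0.0438
29.996980726718903
[252 210]
(400, 500, 3) (400, 300, 3)
```

View pics/pre.png

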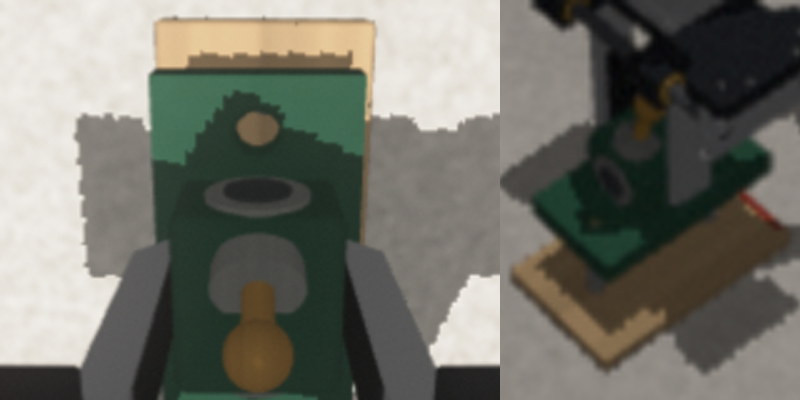

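The wrist view shows the block's far foot corners at (150,72) and (365,72), its thin hole at (258,128), and the jig's far corners at (155,20) and (375,20).

```bash
python3 - <<'E'
from plan import *
f=load('wrist')
q=lambda x,y,z: at(f,150+(x+.5)/2.5-.5,120+(y+.5)/2.5-.5,z)
c,s=np.cos(.179),np.sin(.179); M=np.array([[c,s],[-s,c]])
for n,(A,B,z,l) in dict(jig=((155,20),(375,20),.012,.065),block=((150,71),(365,71),.074,.055)).items():
    a,b=q(*A,z),q(*B,z); m=(a+b)/2; d=a-b
    yaw=np.arctan2(-d[0],d[1]); print(n,'width',np.hypot(*d[:2]),'yaw',yaw,'centre',m[:2]-l*np.array([c,s]))
h=q(258,128,.074); print('hole->centre',h[:2]-.038*np.array([c,s]))
ball=q(258,355,.126); print('ball',ball)
E
```

```text
jig width 0.07830275632095594 yaw 0.18070157632298697 centre [ 0.53725552 -0.03471504]
block width 0.05847346235343935 yaw 0.18048982931711968 centre [ 0.53745471 -0.03195461]
hole->centre [ 0.53857332 -0.03191658]
ball [ 0.53694216 -0.03222777  0.126     ]
```

Emit:
{"method": "move_arm", "body": {"rows": [{"travel": [0,1.8,12],"rotation": [0,0,0],"fingers": 0.3},{"travel": [0,1.8,22],"rotation": [0,0,0],"fingers": 0.3},{"travel": [0,1.8,28],"rotation": [0,0,0],"fingers": 0.3},{"travel": [0,1.8,32],"rotation": [0,0,0],"fingers": 0.3},{"travel": [0,1.8,36],"rotation": [0,0,0],"fingers": 0.3},{"travel": [0,1.8,36],"rotation": [0,0,0],"fingers": 0.3},{"travel": [0,1.8,36],"rotation": [0,0,0],"fingers": 0.3}]}}

```text
clock: 5.95
tool_pos: [0.5371, -0.0344, 0.2444]
orientation: [3.128, 0.28, 0.001]
contact_force: [0.6, -0.1, -6.6]
width: 0.0435
finger_force: 30.0
```

```bash
python3 - <<'E'
from plan import *
go([.5365,-.033,.232],down(.179,0,-1)); print(arm.get_obs()['wrist_torque'])
E
```

```text
now [ 0.5371 -0.0344  0.2444] t 5.95 -> travel [-0.3 -1.5 12.4] rot [ 0.0011 -0.0003 -0.0004] F [ 0.6 -0.1 -6.6] w 0.0435
[ 0.00958729 -0.03522335 -0.02427427]
```

Emit:
{"method": "move_arm", "body": {"rows": [{"travel": [0,0,5],"rotation": [0,0,0],"fingers": 0.3},{"travel": [0,0,9],"rotation": [0,0,0],"fingers": 0.3},{"travel": [0,0,12],"rotation": [0,0,0],"fingers": 0.3},{"travel": [0,0,13],"rotation": [0,0,0],"fingers": 0.3},{"travel": [0,0,13],"rotation": [0,0,0],"fingers": 0.3}]}}

```text
clock: 6.45
tool_pos: [0.537, -0.0344, 0.2318]
orientation: [3.128, 0.281, -0.0]
contact_force: [-2.3, -0.2, -1.1]
width: 0.0435
finger_force: 30.0
```

```bash
python3 - <<'E'
from plan import *
go([.5365,-.033,.232],down(.179,0,-1)); print(arm.get_obs()['wrist_torque'])
E
```

```text
now [ 0.537  -0.0344  0.2318] t 6.45 -> travel [-0.3 -1.4 -0.2] rot [ 0.001   0.0002 -0.0001] F [-2.3 -0.2 -1.1] w 0.0435
[ 0.11403249  0.46673968 -0.01106689]
```

Emit:
{"method": "move_arm", "body": {"rows": [{"travel": [0,0,0],"rotation": [0,0,0],"fingers": 0.7},{"travel": [0,0,0],"rotation": [0,0,0],"fingers": 1},{"travel": [0,0,0],"rotation": [0,0,0],"fingers": 1},{"travel": [0,0,0],"rotation": [0,0,0],"fingers": 1},{"travel": [0,0,-20],"rotation": [0,0,0],"fingers": 1},{"travel": [0,0,-60],"rotation": [0,0,0],"fingers": 1},{"travel": [0,0,-100],"rotation": [0,0,0],"fingers": 1},{"travel": [0,0,-130],"rotation": [0,0,0],"fingers": 1},{"travel": [0,0,-140],"rotation": [0,0,0],"fingers": 1},{"travel": [0,0,-140],"rotation": [0,0,0],"fingers": 1},{"travel": [0,0,-140],"rotation": [0,0,0],"fingers": 1}]}}

```text
clock: 7.55
tool_pos: [0.5364, -0.0341, 0.3696]
orientation: [3.129, 0.28, -0.004]
contact_force: [-0.1, 0.1, -0.4]
width: 0.0937
finger_force: 0.0
```

```bash
python3 - <<'E'
from plan import *
go([.445,-.241,.37],down(.179,0,-1))
f=grab('wrist');g=grab('scene');grab('top')
a=cv2.resize(f['img'][100:260,140:340,::-1],None,fx=2.5,fy=2.5,interpolation=cv2.INTER_CUBIC)
b=cv2.resize(g['img'][180:260,222:282,::-1],None,fx=5,fy=5,interpolation=cv2.INTER_CUBIC)
cv2.imwrite('pics/seat.png',np.hstack([a,b]))
E
```

```text
now [ 0.5364 -0.0341  0.3696] t 7.55 -> travel [-1.267e+02  1.873e+02 -1.000e-01] rot [-0.0001  0.0024 -0.0003] F [-0.1  0.1 -0.4] w 0.0937
```

View pics/seat.png

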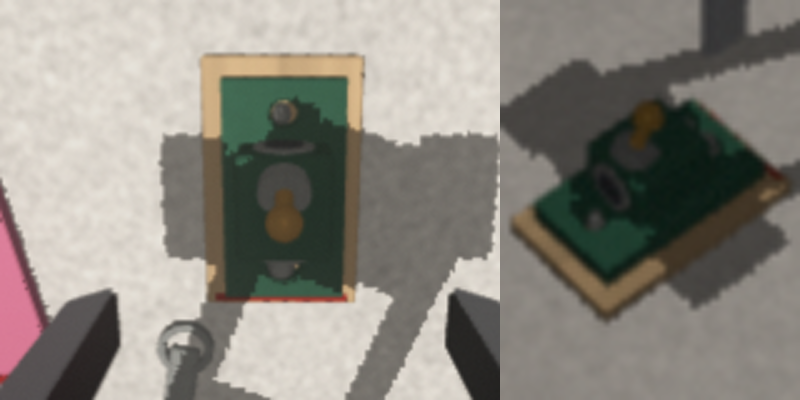

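The block is seated: the thin peg shows in its hole at (284,111), the jig margin is even all round, and the ball is at (285,223). Next is the hover over the gun.

Emit:
{"method": "move_arm", "body": {"rows": [{"travel": [-25,37,0],"rotation": [0,0.002,0],"fingers": 1},{"travel": [-50,74,0],"rotation": [0,0.002,0],"fingers": 1},{"travel": [-75,111,0],"rotation": [0,0.002,0],"fingers": 1},{"travel": [-100,148,0],"rotation": [0,0.002,0],"fingers": 1},{"travel": [-120,178,0],"rotation": [0,0.002,0],"fingers": 0.75},{"travel": [-127,187,0],"rotation": [0,0.002,0],"fingers": 0.75},{"travel": [-127,187,0],"rotation": [0,0.002,0],"fingers": 0.75},{"travel": [-127,187,0],"rotation": [0,0.002,0],"fingers": 0.75},{"travel": [-127,187,0],"rotation": [0,0.002,0],"fingers": 0.75}]}}

```text
clock: 8.6
tool_pos: [0.4457, -0.2395, 0.371]
orientation: [-3.129, -0.283, -0.003]
contact_force: [-0.1, -0.5, -0.1]
width: 0.0703
finger_force: 0.0
```

```bash
python3 - <<'E'
from plan import *
f=load('wrist'); print('ball (tcp .5364 -.0341)',at(f,140+285.5/2.5-.5,100+223.5/2.5-.5,.078))
go([.445,-.241,.37],down(.179,0,-1))
f=grab('wrist'); save(f,'gun1')
E
```

```text
ball (tcp .5364 -.0341) [ 0.53769792 -0.03593493  0.078     ]
now [ 0.4457 -0.2395  0.371 ] t 8.6 -> travel [-0.9  1.3  1. ] rot [-0.0001 -0.0018  0.0016] F [-0.1 -0.5 -0.1] w 0.0703
```

View pics/gun1.png

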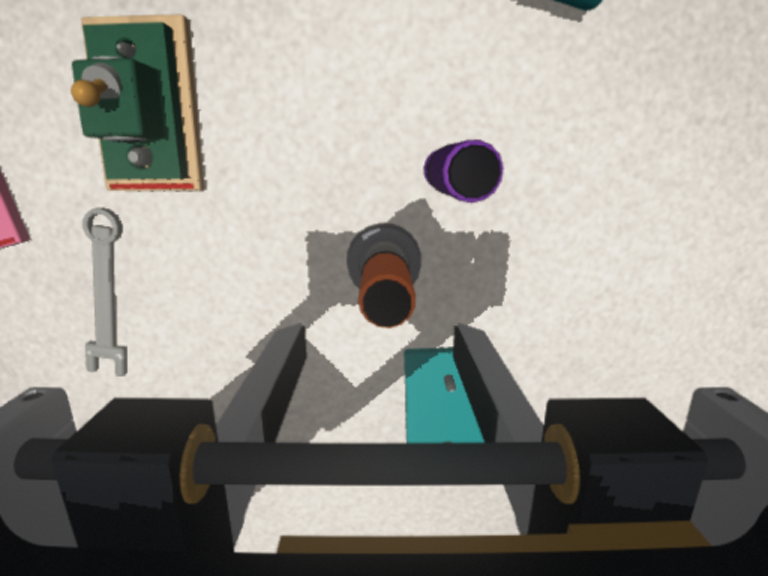

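The wrist view shows the gun's rear centred at (387,303), the cup at (384,259) and the purple look-alike's rear at (472,171).

```bash
python3 - <<'E'
from plan import *
f=load('wrist'); q=lambda u,v,z: at(f,(u+.5)/1.5-.5,(v+.5)/1.5-.5,z).round(4)
print('rear',q(387,302,.118),q(360,302,.118),q(415,302,.118),'cup',q(384,259,.018),q(348,259,.018),q(421,259,.018),'purple',q(472,171,.115),'ball',q(86,92,.078))
E
```

```text
rear [ 0.4488 -0.2447  0.118 ] [ 0.4459 -0.2287  0.118 ] [ 0.4518 -0.2612  0.118 ] cup [ 0.4519 -0.2434  0.018 ] [ 0.4465 -0.2138  0.018 ] [ 0.4575 -0.2738  0.018 ] purple [ 0.5323 -0.2774  0.115 ] ball [ 0.538  -0.0364  0.078 ]
```

```bash
python3 - <<'E'
from plan import *
go([.4475,-.242,.263],down(.179,0,-1))
E
```

```text
now [ 0.4458 -0.2395  0.3712] t 8.65 -> travel [  1.1   2.7 108.2] rot [ 0.0002 -0.0019  0.0019] F [-0.1 -0.   0. ] w 0.0704
```

Emit:
{"method": "move_arm", "body": {"rows": [{"travel": [1,2.5,0],"rotation": [0,0,0],"fingers": 0.75},{"travel": [1,2.5,35],"rotation": [0,0,0],"fingers": 0.75},{"travel": [1,2.5,70],"rotation": [0,0,0],"fingers": 0.75},{"travel": [1,2.5,98],"rotation": [0,0,0],"fingers": 0.75},{"travel": [1,2.5,107],"rotation": [0,0,0],"fingers": 0.75},{"travel": [1,2.5,107],"rotation": [0,0,0],"fingers": 0.5},{"travel": [1,2.5,107],"rotation": [0,0,0],"fingers": 0.2},{"travel": [1,2.5,107],"rotation": [0,0,0],"fingers": 0.2},{"travel": [1,2.5,107],"rotation": [0,0,0],"fingers": 0.2},{"travel": [1,2.5,107],"rotation": [0,0,0],"fingers": 0.2},{"travel": [1,2.5,107],"rotation": [0,0,0],"fingers": 0.2},{"travel": [1,2.5,107],"rotation": [0,0,0],"fingers": 0.2},{"travel": [1,2.5,107],"rotation": [0,0,0],"fingers": 0.2},{"travel": [1,2.5,107],"rotation": [0,0,0],"fingers": 0.2}], "squeeze": 50}}

```text
clock: 10.05
tool_pos: [0.4474, -0.2435, 0.2657]
orientation: [3.127, 0.28, 0.006]
contact_force: [-1.0, 0.6, 5.9]
width: 0.0351
finger_force: 50.0
```

```bash
python3 - <<'E'
from plan import *
go([.4475,-.242,.263],down(.179,0,-1)); print(arm.get_obs()['finger_force'],arm.get_obs()['wrist_torque'])
E
```

```text
now [ 0.4474 -0.2435  0.2657] t 10.05 -> travel [ 0.4 -1.4  2.7] rot [ 0.0023 -0.0036 -0.0003] F [-1.   0.6  5.9] w 0.0351
49.99658167362213 [ 0.25972338  0.07731945 -0.0011896 ]
```

```bash
python3 - <<'E'
from plan import *
t=np.radians(25);yaw=.18
a=np.array([-np.sin(t)*np.cos(yaw),-np.sin(t)*np.sin(yaw),np.cos(t)])
p=np.array([.537,-.0345,.078])+a*.321
print(p); go(p,down(yaw,t,-1))
E
```

```text
[ 0.40353131 -0.05878723  0.3689248 ]
now [ 0.4474 -0.2435  0.2657] t 10.05 -> travel [  -9.9 -189.3 -103.7] rot [ 0.0026  0.4328 -0.0007] F [-1.   0.6  5.9] w 0.0351
```

Emit:
{"method": "move_arm", "body": {"rows": [{"travel": [0,0,-20],"rotation": [0,0,0],"fingers": 0.2},{"travel": [0,0,-60],"rotation": [0,0,0],"fingers": 0.2},{"travel": [0,0,-100],"rotation": [0,0,0],"fingers": 0.2},{"travel": [-1,-20,-125],"rotation": [0,0.04,0],"fingers": 0.2},{"travel": [-3,-50,-125],"rotation": [0.001,0.11,0],"fingers": 0.2},{"travel": [-4,-85,-120],"rotation": [0.001,0.2,0],"fingers": 0.2},{"travel": [-6,-120,-115],"rotation": [0.002,0.29,0],"fingers": 0.2},{"travel": [-8,-155,-110],"rotation": [0.003,0.37,-0.001],"fingers": 0.2},{"travel": [-10,-180,-105],"rotation": [0.003,0.42,-0.001],"fingers": 0.2},{"travel": [-10,-189,-104],"rotation": [0.003,0.433,-0.001],"fingers": 0.2},{"travel": [-10,-189,-104],"rotation": [0.003,0.433,-0.001],"fingers": 0.2},{"travel": [-10,-189,-104],"rotation": [0.003,0.433,-0.001],"fingers": 0.2},{"travel": [-10,-189,-104],"rotation": [0.003,0.433,-0.001],"fingers": 0.2},{"travel": [-10,-189,-104],"rotation": [0.003,0.433,-0.001],"fingers": 0.2}]}}

```text
clock: 11.45
tool_pos: [0.4037, -0.0598, 0.3686]
orientation: [-3.017, -0.271, -0.667]
contact_force: [-0.2, 0.0, -3.8]
width: 0.0355
finger_force: 50.0
```

```bash
python3 - <<'E'
from plan import *
o=arm.get_obs(); print(o['joint_positions'].round(2),o['finger_force'],o['wrist_torque'].round(2))
go([.40353131,-.05878723,.3689248],down(.18,np.radians(25),-1))
f=grab('wrist');g=grab('scene');t=grab('top')
a=cv2.resize(f['img'][100:300,150:350,::-1],None,fx=2,fy=2,interpolation=cv2.INTER_CUBIC)
b=cv2.resize(g['img'][150:250,210:310,::-1],None,fx=4,fy=4,interpolation=cv2.INTER_CUBIC)
cv2.imwrite('pics/app.png',np.hstack([a,b]))
E
```

```text
[-0.45 -0.26  2.1   0.31  0.96  0.81] 49.98927712440491 [-0.1   0.51  0.05]
now [ 0.4037 -0.0598  0.3686] t 11.45 -> travel [ 0.1 -1.1 -0.3] rot [-0.0008  0.0014 -0.0012] F [-0.2  0.  -3.8] w 0.0355
```

View pics/app.png

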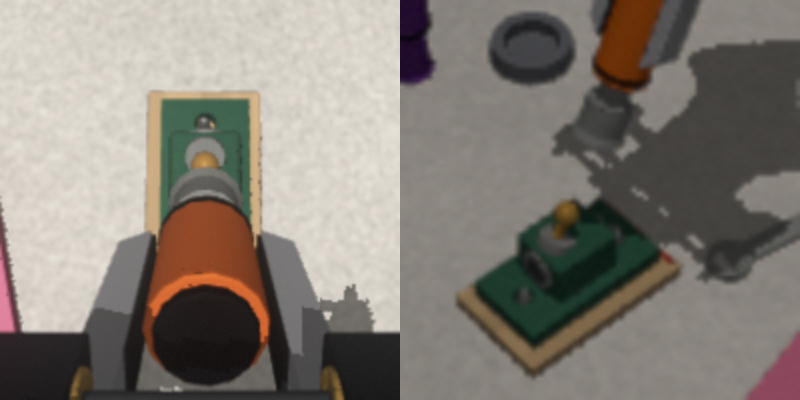

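The wrist view shows the gun in line with the nipple: rear disc about (208,328), ball top at (204,158). The scene view shows the mouth at about (598,132) and the ball at (567,212). Next I'll check these against projections.

```bash
python3 - <<'E'
from plan import *
o=arm.get_obs(); R=Ro.from_rotvec(o['orientation']); p=o['tool_pos']
W=lambda x,y,z:p+R.apply([x,y,z])
f,g,t=load('wrist'),load('scene'),load('top')
fw=lambda X:((proj(f,X)[0]-[150,100]+.5)*2-.5).round(1)
fs=lambda X:((proj(g,X)[0]-[210,150]+.5)*4-.5+[400,0]).round(1)
for d in(-.003,0,.003):
    print(d,'rear',fw(W(d,0,.148)),'rim', fw(W(d+.018,0,.148)),fw(W(d-.018,0,.148)),'mouth scene',fs(W(d,0,.261)),'barrel end scene',fs(W(d,0,.223)))
for b in([.537,-.0345,.078],[.534,-.0345,.078],[.537,-.0325,.078]): print('ball',fw(np.array(b)),fs(np.array(b)))
E
```

```text
-0.003 rear [200.4 347.3] rim [200.2 287.3] [200.6 402.8] mouth scene [600.1 132.6] barrel end scene [619.8  80.4]
0 rear [200.4 337.6] rim [200.1 276.9] [200.6 393.8] mouth scene [596.8 133.3] barrel end scene [616.4  81. ]
0.003 rear [200.3 327.8] rim [200.1 266.3] [200.5 384.8] mouth scene [593.4 134. ] barrel end scene [613.   81.7]
ball [202.7 165.2] [566.7 212. ]
ball [201.7 170.3] [570.8 210.1]
ball [199.2 164.6] [568.3 214. ]
```

Emit:
{"method": "move_arm", "body": {"rows": [{"travel": [0,-2,15],"rotation": [0,0,0],"fingers": 0.2},{"travel": [0,-2,30],"rotation": [0,0,0],"fingers": 0.2},{"travel": [0,-2,42],"rotation": [0,0,0],"fingers": 0.2},{"travel": [0,-2,50],"rotation": [0,0,0],"fingers": 0.2},{"travel": [0,-2,56],"rotation": [0,0,0],"fingers": 0.2},{"travel": [0,-2,60],"rotation": [0,0,0],"fingers": 0.2},{"travel": [0,-2,60],"rotation": [0,0,0],"fingers": 0.2},{"travel": [0,-2,60],"rotation": [0,0,0],"fingers": 0.2}], "squeeze": 60}}

```text
clock: 12.4
tool_pos: [0.4285, -0.053, 0.3152]
orientation: [-3.018, -0.272, -0.672]
contact_force: [0.6, -3.1, -0.7]
width: 0.0356
finger_force: 60.0
```

```bash
cat > chk.py <<'E'
from plan import *
t=np.radians(25);yaw=.18
a=np.array([-np.sin(t)*np.cos(yaw),-np.sin(t)*np.sin(yaw),np.cos(t)])
o=arm.get_obs();R=Ro.from_rotvec(o['orientation'])
print('tool F',R.inv().apply(o['contact_force']).round(1),'grip',o['finger_force'],'tq',o['wrist_torque'].round(2))
d=o['tool_pos']-np.array([.537,-.0335,.078]); s=d@a; print('s(261)',s-.261,'lateral (tool axes)',R.inv().apply(d-s*a).round(4))
go(o['tool_pos'],down(yaw,t,-1))
E
python3 chk.py
```

```text
tool F [-0.3  3.2  0.7] grip 59.994826912879944 tq [-0.86  0.01 -0.39]
s(261) 0.0005573826449690733 lateral (tool axes) [ 0.0004 -0.0002  0.    ]
now [ 0.4285 -0.053   0.3152] t 12.4 -> travel [0. 0. 0.] rot [ 0.0013 -0.0018  0.0002] F [ 0.6 -3.1 -0.7] w 0.0356
```

Emit:
{"method": "move_arm", "body": {"rows": [{"travel": [0,1.5,0],"rotation": [0,0,0],"fingers": 0.2},{"travel": [0,1.5,4],"rotation": [0,0,0],"fingers": 0.2},{"travel": [0,1.5,7],"rotation": [0,0,0],"fingers": 0.2},{"travel": [0,1.5,7],"rotation": [0,0,0],"fingers": 0.2},{"travel": [0,1.5,7],"rotation": [0,0,0],"fingers": 0.2}]}}

```text
clock: 12.9
tool_pos: [0.4304, -0.0528, 0.3061]
orientation: [-3.015, -0.271, -0.663]
contact_force: [5.9, -1.0, -8.8]
width: 0.0354
finger_force: 60.0
```

```bash
python3 chk.py
```

```text
tool F [ 1.4  2.1 10.3] grip 59.9868643283844 tq [-0.28 -0.45 -0.18]
s(261) -0.008461441559656058 lateral (tool axes) [-0.0017 -0.0001  0.    ]
now [ 0.4304 -0.0528  0.3061] t 12.9 -> travel [0. 0. 0.] rot [-0.0034  0.0031 -0.0012] F [ 5.9 -1.  -8.8] w 0.0354
```

Emit:
{"method": "move_arm", "body": {"rows": [{"travel": [0,0.5,3],"rotation": [0,0,0],"fingers": 0.2},{"travel": [0,0.5,6],"rotation": [0,0,0],"fingers": 0.2},{"travel": [0,0.5,8],"rotation": [0,0,0],"fingers": 0.2},{"travel": [0,0.5,8],"rotation": [0,0,0],"fingers": 0.2},{"travel": [0,0.5,8],"rotation": [0,0,0],"fingers": 0.2},{"travel": [0,0.5,8],"rotation": [0,0,0],"fingers": 0.2}]}}

```text
clock: 13.5
tool_pos: [0.4339, -0.0528, 0.3006]
orientation: [-3.016, -0.274, -0.663]
contact_force: [-5.9, -1.2, 7.1]
width: 0.0356
finger_force: 60.0
```

```bash
python3 chk.py
```

```text
tool F [-2.5  0.  -9. ] grip 59.999635219573975 tq [-0.05  0.87  0.04]
s(261) -0.014903701550940673 lateral (tool axes) [-0.001   0.0005  0.    ]
now [ 0.4339 -0.0528  0.3006] t 13.5 -> travel [0. 0. 0.] rot [-0.0035  0.0033  0.0005] F [-5.9 -1.2  7.1] w 0.0356
```

Emit:
{"method": "move_arm", "body": {"rows": [{"travel": [0,0,3],"rotation": [0,0,0],"fingers": 0.2},{"travel": [0,0,6],"rotation": [0,0,0],"fingers": 0.2},{"travel": [0,0,8],"rotation": [0,0,0],"fingers": 0.2},{"travel": [0,0,8],"rotation": [0,0,0],"fingers": 0.2},{"travel": [0,0,8],"rotation": [0,0,0],"fingers": 0.2},{"travel": [0,0,8],"rotation": [0,0,0],"fingers": 0.2}]}}

```text
clock: 14.1
tool_pos: [0.4372, -0.0522, 0.2939]
orientation: [-3.015, -0.275, -0.663]
contact_force: [-10.0, -0.6, 12.9]
width: 0.0355
finger_force: 60.0
```

```bash
python3 chk.py
```

```text
tool F [ -3.6  -1.2 -15.8] grip 60.00447750091553 tq [0.08 1.19 0.08]
s(261) -0.02241847584747167 lateral (tool axes) [-0.0008  0.0006  0.    ]
now [ 0.4372 -0.0522  0.2939] t 14.1 -> travel [0. 0. 0.] rot [-0.0034  0.003   0.001 ] F [-10.   -0.6  12.9] w 0.0355
```

Emit:
{"method": "move_arm", "body": {"rows": [{"travel": [-0.7,0.3,-1],"rotation": [0,0,0],"fingers": 0.2},{"travel": [-0.7,0.3,-1],"rotation": [0,0,0],"fingers": 0.2},{"travel": [-0.7,0.3,-1],"rotation": [0,0,0],"fingers": 0.2},{"travel": [-0.7,0.3,-1],"rotation": [0,0,0],"fingers": 0.2},{"travel": [-0.7,0.3,-1],"rotation": [0,0,0],"fingers": 0.2}]}}

```text
clock: 14.6
tool_pos: [0.4365, -0.0525, 0.2948]
orientation: [-3.015, -0.274, -0.665]
contact_force: [-7.6, 0.9, 12.5]
width: 0.0351
finger_force: 60.0
```

```bash
python3 chk.py; python3 - <<'E'
from h import *
g=grab('scene');f=grab('wrist')
a=cv2.resize(f['img'][100:300,150:350,::-1],None,fx=2,fy=2,interpolation=cv2.INTER_CUBIC)
b=cv2.resize(g['img'][160:240,215:295,::-1],None,fx=5,fy=5,interpolation=cv2.INTER_CUBIC)
cv2.imwrite('pics/end.png',np.hstack([a,b]))
E
```

```text
tool F [ -1.4  -2.3 -14.4] grip 60.00523567199707 tq [0.39 0.86 0.18]
s(261) -0.021314662278323376 lateral (tool axes) [-0.0011  0.0007 -0.    ]
now [ 0.4365 -0.0525  0.2948] t 14.6 -> travel [0. 0. 0.] rot [-0.0039  0.002   0.0006] F [-7.6  0.9 12.5] w 0.0351
```

View pics/end.png

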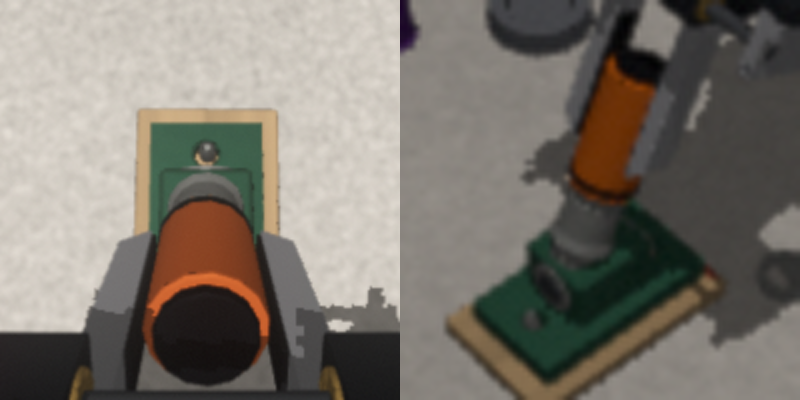

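The final view shows the nose over the nipple and against the collar at (585,240), the block flat on the jig, and the spring force at about 17–18 N. Handing in.

```bash
python3 -c "
from station import arm
print(arm.sign_off())"
```

```text
the job is handed in; nothing more can be done
None
```

The job is handed in at about 14.7 s: the block is home on the wooden jig and released, the orange gun has snapped onto the nipple, and it is still gripped (60 N) and pushed to roughly three quarters of its stroke, estimated from the force of about 18 N; the judge's verdict was not shown.

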